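# Hold a brass tube down in the V-blocks for marking

## Task

I want to centre-punch the brass tube. Lift it out of the rack and lower it, without dropping it, into the grooves of both V-blocks, butt its end against the end stop, and finish while still holding it pressed down firmly (about 15 N) so that it bears on both sloping faces of each V-block. Leave the other tubes, the hammer and the red tin where they are.

Things in the scene. Friction and masses are not known exactly. Their poses are not given: they have to be found in the camera images.
- brass_tube: yellow brass tube, 26 mm diameter, 176 mm long, wall 4 mm, 0.3 to 0.55 kg; looks the same from both ends. Origin at the middle of its axis, x along the axis. It starts in one of the three slots of the wooden rack, lying level with its axis 40 mm above the bench
- copper_tube: reddish copper tube of the same size in another slot of the rack; to be left where it is. Origin at the middle of its axis, x along the axis
- steel_tube: silvery steel tube of the same size in another slot of the rack; to be left where it is. Origin at the middle of its axis, x along the axis
- rack: fixed light wooden stock rack, 165 (x) by 224 (y) mm, origin mid underside on the bench. Base board 10 mm thick; two rails 18 mm thick at x = -60 and +60 mm, each with three notches (30 mm wide, floor at 27 mm, rim at 38 mm height) at y = -72, 0, +72 mm. Tubes lie along the rack's x, free to be gripped between the rails (102 mm apart)
- fixture: fixed marking fixture, origin mid underside on the bench, x along the groove. Dark base plate 200 by 84 by 12 mm; two grey V-blocks, x -80..-40 and +40..+80 mm, 60 mm wide, top at 57 mm height, with a 90 degree V 34 mm wide at the top; open 80 mm gap between them. Aluminium end stop at the -x end, 44 mm wide, top at 76 mm height, its face at x = -80 mm
- seat (a point): point on the fixture where the middle of the tube's axis lies when the tube is fully seated in both Vs with its end against the stop: x = +8 mm from the fixture's middle, 58.4 mm above the bench. Axes as the fixture's: x along the groove, away from the stop, y across, z up
- stop_face (a point): point of the end stop's face on the groove's axis (58.4 mm above the bench), 88 mm in -x from point seat; the tube's end butts here
- hammer: hammer lying on the bench, 0.26 m long with a wooden handle; to be left where it is
- tin: open red tin tray of rivets, 75 by 105 by 28 mm, on the bench; to be left where it is. Origin at the middle of its underside
- stop_left_face: ground steel V face, one of the four contact faces: stop-end V-block, left (+y of the fixture), sloping 45 degrees. Its origin coincides with the fixture's
- stop_right_face: ground steel V face, one of the four contact faces: stop-end V-block, right (-y), sloping 45 degrees. Its origin coincides with the fixture's
- free_left_face: ground steel V face, one of the four contact faces: free-end V-block, left (+y), sloping 45 degrees. Its origin coincides with the fixture's
- free_right_face: ground steel V face, one of the four contact faces: free-end V-block, right (-y), sloping 45 degrees. Its origin coincides with the fixture's
Mind the look-alikes: they are no part of the job. What is meant by the fixture is not purple, and is the smaller of those in its own colour.

How it is judged:
By the outcome, as a careful person would: the job done as asked, in the order asked, and still so for the second after the job is handed in, while the arm keeps its last pose, push and grip.
It also fails if it takes over 45 s, if anything falls off the work surface, if the arm or the gripper's body presses on something with over 40 N, if the wrist force passes 120 N, or if a joint passes its speed limit or range.

## Robot

A 6-joint arm with a two-finger parallel gripper is mounted at the origin on the work surface. World frame = base frame: x ahead of the robot, y to its left, z up, the work surface at z = 0. Lengths are in mm, angles in rad, forces in N, time in s.
With the tool pointing down it reaches from about 325 to 775 mm from the base axis. Payload 5.5 kg.
Tool frame: the origin (TCP) lies at the very end of the fingers, on their centre line; the grasp point (between the pads) lies 19 mm behind it; z points along the fingers, y is the line along which they close (so a half turn about z gives the same grasp; the last joint's range is limited). The gripper opens to 85 mm and grips with 20 to 120 N. Pads are 22 mm wide; open, the fingers measure 114 mm over their backs; the gripper's body (76 mm by 85 mm) begins 54 mm behind the grasp point. The pads swing forward as they close: fully open they stand 13 mm farther back than shut.
Start: joints at [-1.344, 0.091, 1.231, -0, 1.82, -0.057], TCP at [168.003, -576.014, 231.275] pointing down, gripper open.
Joint ranges: [-2.87, 2.87], [-0.86, 2.18], [0.17, 2.46], [-1.51, 4.65], [0.06, 2.69], [-2.65, 2.65]. Speed limits (rad/s): [2.57, 2.57, 3.01, 3.14, 3.14, 3.14].

## Interface

Orientations are given as [roll, pitch, yaw] about the fixed x, y, z axes, in that order (R = Rz(yaw) Ry(pitch) Rx(roll)).
In Python, from rig import * gives the robot as it stands.
- The arm moves only by the shell command python3 -m crank 'ROWS' [FORCE]. ROWS is JSON, a list of rows, each a list of 7 numbers: the turn, a rotation vector about the tool's x, y, z scaled (see below), then the shift along the tool's x, y, z scaled (see below), then the opening, from -1 (shut) to 1 (fully open). A call has 1 to 12 rows; each row is the pose to reach, as a shift and turn from the pose commanded when the call began, along the tool's axes at that moment, turning the shorter way round; what a row does not reach only later rows make up. The controller multiplies each number of a shift by 75 cm and each number of a turn by 180 degrees. A row lasts 1/10 s, in which the tool goes at most 50 mm and 8.59 degrees, less where a joint would pass 70% of its speed; a pose out of reach is approached as far as the arm can. A call with a number of a shift or a turn outside -1 to 1 is refused whole. A call with a gripper value outside its range is refused whole. The fingers move at their own pace and stop on an object; FORCE is the grip in N (left out, the last holds). Time passes only in rows, so rows that repeat a pose let the fingers close. It gives the time, the measured TCP pose, the force, the opening and the grip force at its end, in the units of the state.
- get_obs(): the state, without advancing time (a new reading comes with each control period).
- camera(name): name is "side" or "top" or "wrist"; returns the picture (420x560x3 uint8, red, green, blue); there is no depth.
- camera_model(name): a dict with "intrinsics" (3x3 intrinsics, pixels), "world_to_cam" (4x4, takes a point from world to camera coordinates). Camera axes: x right, y up, looking along -z (the intrinsics and any distortion apply to the point x, -y, -z); pixel columns grow to the right and rows downward; lengths in mm; the calibration is good to about 2 mm. The wrist camera is an equidistant fisheye: a pixel r from the principal point sees the ray r / f radians off the axis. A picture is of the moment at which its call begins: read the wrist's pose just before it. camera_model takes no time and is no camera call; for the wrist camera it gives the pose at the moment of the call.
- hand_in(): hands the job in; it is judged then, once.
The state is a dict: "clock": time; "qpos": joint angles; "qvel": joint speeds; "joint_efforts": joint torques, N m; "tool_pos": TCP position; "tcp_rot": TCP orientation; "force": force on the tool from outside, world axes, zero at the start; "wrist_torque": the same for the moment, N m; "width": opening from 0.0 (shut) to 1.0 (fully open); "grip_force": force on a finger pad.
Only numpy, scipy, OpenCV 4.12 (cv2) and the standard library are available. Lean on these libraries where they do the work, as an engineer would, in place of code of your own. Each camera call takes 0.05 s, during which the arm holds its last target. There are 200 camera calls.

## Working session

There is one attempt and no reset: what is moved stays moved. The work goes in short steps, Python scripts to look and compute and a shell command to move; the robot and the scene stay as the last step left them, time stands still between calls to the robot, and variables do not carry over. Pictures are saved under pics/ and viewed, at most 10 in all, crops included, and the job is handed in when it is done.

```bash
ls; mkdir -p pics
python3 - <<'E'
from rig import *
import cv2
print(get_obs())
for n in("top","side"):
    cv2.imwrite(f"pics/{n}0.png",camera(n)[:,:,::-1]); m=camera_model(n); print(n,m)
E
```

```text
pics
{'clock': 0.0, 'qpos': array([-1.34367519e+00,  9.18461184e-02,  1.23191038e+00, -5.88222469e-05,
        1.81981187e+00, -5.67125601e-02]), 'qvel': array([-0.0014237 ,  0.00149082,  0.00082903, -0.00129472,  0.00028461,
        0.00107871]), 'joint_efforts': array([-3.29676077e-04, -4.58733630e+01, -4.18018341e+01, -4.38795735e-05,
        1.16040491e-02, -7.24056378e-06]), 'tool_pos': array([ 167.92837583, -575.71232692,  230.14467882]), 'tcp_rot': array([-3.13961688e+00, -5.50430676e-05,  2.83819199e-01]), 'force': array([ 0.19895231, -0.26111443, -0.56820436]), 'wrist_torque': array([ 0.00118673,  0.02595967, -0.05406644]), 'grip_force': 0.0, 'width': 1.0028823200992827}
top {'intrinsics': array([[543.65908062,   0.        , 271.7174659 ],
       [  0.        , 543.65908062, 206.99371755],
       [  0.        ,   0.        ,   1.        ]]), 'world_to_cam': array([[-3.31556376e-04, -9.99975115e-01, -7.04692498e-03,
         1.60453664e+02],
       [ 9.87958819e-01, -1.41783314e-03,  1.54710575e-01,
        -5.27519899e+02],
       [-1.54716716e-01, -6.91077640e-03,  9.87934704e-01,
        -1.34161089e+03],
       [ 0.00000000e+00,  0.00000000e+00,  0.00000000e+00,
         1.00000000e+00]])}
side {'intrinsics': array([[450.55324192,   0.        , 283.67080776],
       [  0.        , 450.55324192, 206.97193431],
       [  0.        ,   0.        ,   1.        ]]), 'world_to_cam': array([[-9.32616719e-01, -3.60841962e-01,  4.37424754e-03,
         5.35539219e+02],
       [ 2.74780673e-01, -7.02224529e-01,  6.56792428e-01,
        -6.75023733e+01],
       [-2.33926565e-01,  6.13737558e-01,  7.54058733e-01,
        -1.22380275e+03],
       [ 0.00000000e+00,  0.00000000e+00,  0.00000000e+00,
         1.00000000e+00]])}
```

View pics/top0.png

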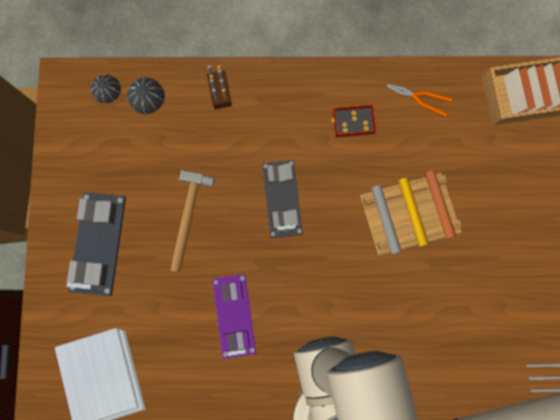

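View pics/side0.png

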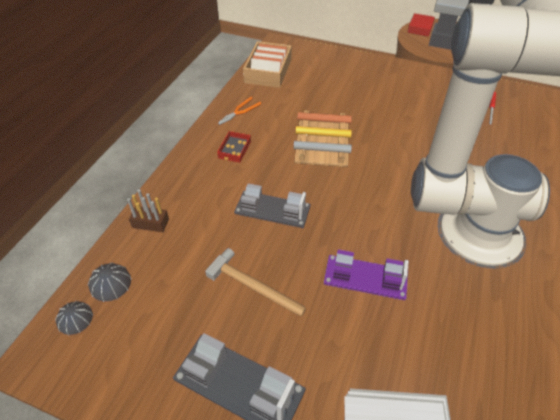

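The top view shows the small dark fixture at about (283,199), with its end stop probably at the lower end. The brass tube is the middle one in the rack at about (413,211). I'll enlarge both.

Run:
```python
import cv2,numpy as np
a=cv2.imread("pics/top0.png"); 
f=a[152:248,252:316]; r=a[165:261,355:465]
b=np.hstack([cv2.resize(f,None,fx=4.5,fy=4.5,interpolation=cv2.INTER_CUBIC),cv2.resize(r,None,fx=4.5,fy=4.5,interpolation=cv2.INTER_CUBIC)])
print(b.shape);cv2.imwrite("pics/c1.png",b)
```

```text
(432, 783, 3)
```

View pics/c1.png

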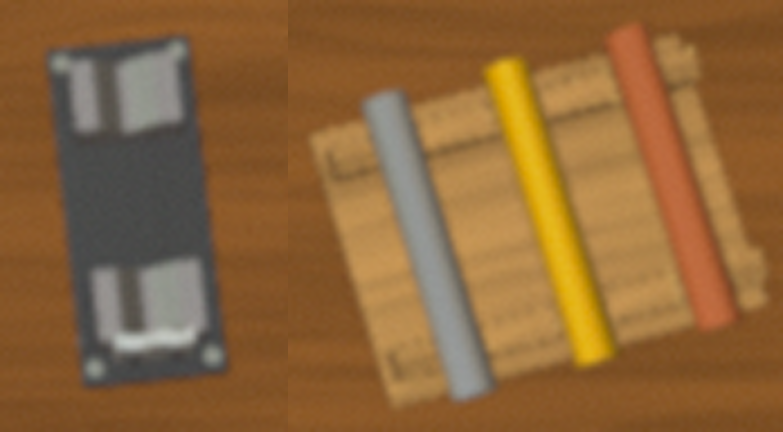

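The crop shows the fixture's plate corners at about (50,47), (187,38), (228,372) and (85,388). The white stop is at the lower end, so the fixture's +x points up in the image. The brass tube runs from (507,65) to (595,360).

```bash
cat > h.py <<'E'
from rig import *
import numpy as np, cv2
from scipy.spatial.transform import Rotation as R
def p2w(m,uv,z,fish=False):
    K=m["intrinsics"];T=m["world_to_cam"];out=[]
    for u,v in np.atleast_2d(uv):
        x=(u-K[0,2])/K[0,0];y=(v-K[1,2])/K[1,1]
        if fish:
            r=np.hypot(x,y);s=np.sin(r)/max(r,1e-9);d=np.array([x*s,-y*s,-np.cos(r)])
        else: d=np.array([x,-y,-1.])
        d=T[:3,:3].T@d;c=-T[:3,:3].T@T[:3,3];out.append(c+d*(z-c[2])/d[2])
    return np.array(out)
def w2p(m,P,fish=False):
    K=m["intrinsics"];T=m["world_to_cam"];out=[]
    for p in np.atleast_2d(P):
        x,y,z=T[:3,:3]@p+T[:3,3];x,y,z=x,-y,-z
        if fish:
            r=np.hypot(x,y);k=np.arctan2(r,z)/max(r,1e-9);a,b=x*k,y*k
        else:a,b=x/z,y/z
        out.append([K[0,0]*a+K[0,2],K[1,1]*b+K[1,2]])
    return np.array(out)
def brass(a,roi=None):
    h=cv2.cvtColor(a,cv2.COLOR_RGB2HSV);k=cv2.inRange(h,(21,190,100),(33,255,255))
    n,l,s,c=cv2.connectedComponentsWithStats(k)
    if roi is not None:
        x,y,w,hh=roi; i=max(range(1,n),key=lambda i:s[i,4]*(x<c[i][0]<x+w and y<c[i][1]<y+hh))
    else: i=1+np.argmax(s[1:,4])
    return (l==i).astype(np.uint8)
def rect(k):
    p=np.argwhere(k)[:,::-1].astype(np.float32);r=cv2.minAreaRect(p);b=cv2.boxPoints(r)
    d=[np.linalg.norm(b[0]-b[1]),np.linalg.norm(b[1]-b[2])]
    e=[(b[0]+b[1])/2,(b[2]+b[3])/2] if d[0]<d[1] else [(b[1]+b[2])/2,(b[3]+b[0])/2]
    return np.array(e),k.sum()
E
python3 - <<'E'
from h import *
for n,roi in(("top",(360,170,100,90)),("side",(290,110,70,50))):
    m=camera_model(n);a=cv2.imread(f"pics/{n}0.png")[:,:,::-1].copy()
    e,s=rect(brass(a,roi));w=p2w(m,e,44 if n=="top" else 46);d=w[0]-w[1]
    print(n,e,s,w.round(1),w.mean(0),np.linalg.norm(d),np.degrees(np.arctan2(d[1],d[0])))
m=camera_model("top")
c=np.array([(50,47),(187,38),(228,372),(85,388)])/4.5+[252,152]
w=p2w(m,c,12);d=(w[0]+w[1]-w[2]-w[3])/2
print(w.round(1),w.mean(0),np.linalg.norm(d),np.degrees(np.arctan2(d[1],d[0])))
o=get_obs();print(camera_model("wrist"));
t=R.from_euler("xyz",o["tcp_rot"]).as_matrix();print(t)
E
```

```text
top [[402.19928 177.93771]
 [423.0534  244.6708 ]] 610 [[ 602.  -173.7   44. ]
 [ 431.1 -219.5   44. ]] [ 516.55943019 -196.59837484   44.        ] 176.93366620015072 15.008129168088528Traceback (most recent call last):
  File "<stdin>", line 4, in <module>
  File "h.py", line 26, in brass
    x,y,w,hh=roi; i=max(range(1,n),key=lambda i:s[i,4]*(x<c[i][0]<x+w and y<c[i][1]<y+hh))
                    ~~~^^^^^^^^^^^^^^^^^^^^^^^^^^^^^^^^^^^^^^^^^^^^^^^^^^^^^^^^^^^^^^^^^^^
ValueError: max() iterable argument is empty
```

Run:
```python
from h import *
m=camera_model("top")
c=np.array([(50,47),(187,38),(228,372),(85,388)])/4.5+[252,152]
w=p2w(m,c,12);d=(w[0]+w[1]-w[2]-w[3])/2
print(w.round(1),w.mean(0),np.linalg.norm(d),np.linalg.norm(w[0]-w[1]),np.degrees(np.arctan2(d[1],d[0])))
o=get_obs()
t=R.from_euler("xyz",o["tcp_rot"]).as_matrix();print(t.round(3),o["tool_pos"])
T=camera_model("wrist")["world_to_cam"];Ti=np.linalg.inv(T)
print("cam in tool",t.T@(Ti[:3,3]-o["tool_pos"]),"look",(t.T@-Ti[:3,2]).round(3), camera_model("wrist")["intrinsics"])
# target above tube: tool y perpendicular to tube axis
th=np.radians(15.0)
g=np.array([516.6,-196.6,200.]);
dd=t.T@(g-o["tool_pos"]);print("tool shift",dd,dd/750,"yaw tool x",np.degrees(np.arctan2(t[1,0],t[0,0])))
```

```text
[[651.1 182.8  12. ]
 [656.3 102.6  12. ]
 [460.   80.4  12. ]
 [450.9 162.4  12. ]] [554.56398919 132.06231568  12.        ] 199.42471157179887 80.36188204527261 6.140105062988982
[[ 0.96   0.28  -0.   ]
 [ 0.28  -0.96   0.002]
 [ 0.    -0.002 -1.   ]] [ 167.94346602 -575.74093809  230.23969026]
cam in tool [  82.72561134   -0.82448792 -144.16180845] look [-0.321  0.001  0.947] [[325.1922621    0.         279.66450967]
 [  0.         325.1922621  209.32808649]
 [  0.           0.           1.        ]]
tool shift [ 440.87525199 -266.28260121   30.76129001] [ 0.58783367 -0.35504347  0.04101505] yaw tool x 16.262018948279945
```

```bash
python3 -m crank '[[0,0,0.007,0.588,-0.355,0.04,0.1],[0,0,0.007,0.588,-0.355,0.04,0.1],[0,0,0.007,0.588,-0.355,0.04,0.1],[0,0,0.007,0.588,-0.355,0.04,0.1],[0,0,0.007,0.588,-0.355,0.04,0.1],[0,0,0.007,0.588,-0.355,0.04,0.1],[0,0,0.007,0.588,-0.355,0.04,0.1],[0,0,0.007,0.588,-0.355,0.04,0.1],[0,0,0.007,0.588,-0.355,0.04,0.1],[0,0,0.007,0.588,-0.355,0.04,0.1],[0,0,0.007,0.588,-0.355,0.04,0.1],[0,0,0.007,0.588,-0.355,0.04,0.1]]' 60
python3 - <<'E'
from h import *
for i in range(2): m=camera_model("wrist");a=camera("wrist")
cv2.imwrite("pics/w1.png",a[:,:,::-1]);print(get_obs())
k=brass(a);e,s=rect(k);
ys,xs=np.nonzero(k);e2,_=e,s
w=p2w(m,e,46,True);d=w[0]-w[1];print(e,s,w,w.mean(0),np.linalg.norm(d),np.degrees(np.arctan2(d[1],d[0])))
np.save("w1.npy",m["world_to_cam"])
E
```

```text
clock: 1.3
tool_pos: [517.7, -195.0, 200.2]
tcp_rot: [-3.14, 0.001, 0.266]
force: [-0.0, -0.5, -1.3]
width: 0.55
grip_force: 0.0
{'clock': 1.4, 'qpos': array([-4.26168424e-01, -3.92388621e-02,  1.41691377e+00, -8.02488826e-04,
        1.76490339e+00,  8.82448372e-01]), 'qvel': array([-2.74051148e-02, -1.06208001e-02,  1.55762082e-03, -7.48720811e-04,
        9.55047424e-04,  1.73829169e-05]), 'joint_efforts': array([ 1.23066925e+00, -3.97285903e+01, -4.18494737e+01,  1.30517618e-01,
       -2.13953317e-02,  3.39027098e-02]), 'tool_pos': array([ 516.35488419, -197.37562352,  200.90395519]), 'tcp_rot': array([-3.14157479e+00,  1.26147887e-03,  2.62025138e-01]), 'force': array([-0.20311479,  0.00687245, -0.18749867]), 'wrist_torque': array([0.00079752, 0.03585625, 0.01500828]), 'grip_force': 0.0, 'width': 0.5486068573547442}
[[290.64053  98.00668]
 [288.79623 275.0604 ]] 1460 [[ 603.43373647 -182.54776796   46.        ]
 [ 430.25910328 -229.22676162   46.        ]] [ 516.84641987 -205.88726479   46.        ] 179.35546277807367 15.085470628816202
```

View pics/w1.png

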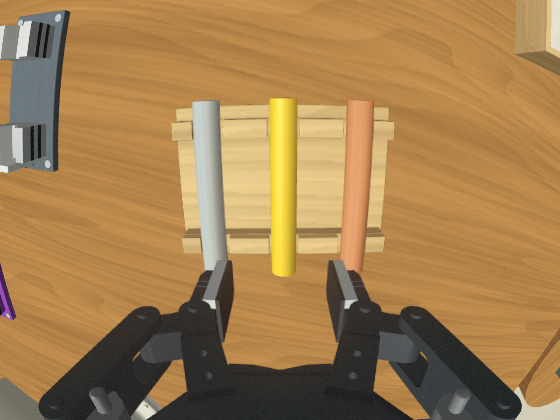

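The wrist view shows the brass tube centred at column 284, rows 98–276. My mask caught only its right part, so I'll re-fit with a wider one.

```bash
sed -i 's/(21,190,100),(33,255,255)/(19,175,100),(36,255,255)/' h.py
python3 - <<'E'
from h import *
a=cv2.imread("pics/w1.png")[:,:,::-1].copy();m=camera_model("wrist")
print(cv2.cvtColor(a,cv2.COLOR_RGB2HSV)[190,268:300:3].tolist())
k=brass(a);e,s=rect(k)
for e in (e,np.array([[284,98.],[284,276]])):
    w=p2w(m,e,48,True);d=w[0]-w[1];print(e,s,w.mean(0),np.linalg.norm(d),np.degrees(np.arctan2(d[1],d[0])))
c=w2p(m,[516.5,-196.6,50],True);print(c)
E
```

```text
[[20, 101, 234], [24, 187, 236], [25, 199, 254], [26, 166, 255], [26, 161, 255], [25, 181, 250], [25, 188, 237], [24, 191, 218], [23, 189, 194], [22, 187, 164], [20, 104, 232]]
[[282.5  98. ]
 [282.5 276. ]] 3614 [ 514.51031928 -200.15045663   48.        ] 179.4505029573612 15.202955510621358
[[284.  98.]
 [284. 276.]] 3614 [ 514.89006738 -201.561713     48.        ] 179.4580037653628 15.278236969231592
[[279.50746924 191.47698755]]
```

```bash
python3 -m crank '[[0,0,0,-0.003,0.004,0.06,0.1],[0,0,0,-0.003,0.004,0.12,0.1],[0,0,0,-0.003,0.004,0.147,0.1],[0,0,0,-0.003,0.004,0.147,0.1],[0,0,0,-0.003,0.004,0.147,0.1]]'
python3 - <<'E'
from h import *
m=camera_model("wrist");a=camera("wrist")
cv2.imwrite("pics/w2.png",a[:,:,::-1]);o=get_obs();print(o["tool_pos"],o["tcp_rot"])
k=brass(a);e,s=rect(k);w=p2w(m,e,48,True);d=w[0]-w[1];print(e,s,w.mean(0),np.linalg.norm(d),np.degrees(np.arctan2(d[1],d[0])))
E
```

```text
clock: 1.9
tool_pos: [514.9, -201.8, 92.0]
tcp_rot: [3.141, -0.0, 0.26]
force: [-0.1, -0.1, 1.2]
width: 0.552
grip_force: 0.0
[ 515.74209533 -201.81739518   93.24720603] [ 3.13952867e+00 -2.15342939e-03  2.60185636e-01]
[[275.5  89. ]
 [275.5 345. ]] 8033 [ 514.3263833  -198.43549086   48.        ] 181.26619312149168 14.67309209255915
```

View pics/w2.png

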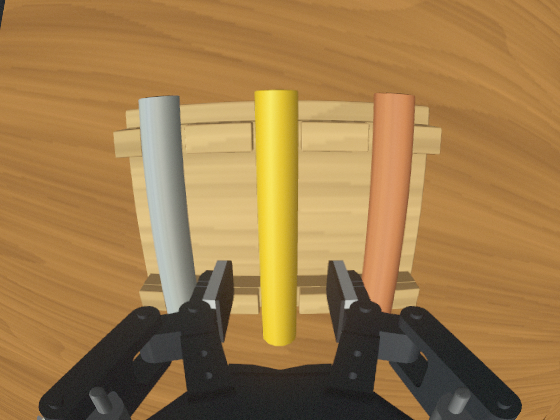

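The view shows the tube at about column 278 mid-length, with the fingers centred at 280. The fingers clear both neighbours, so I'll descend and grip.

```bash
python3 -m crank '[[0,0,0,0,-0.002,0.04,0.1],[0,0,0,0,-0.002,0.07,0.1],[0,0,0,0,-0.002,0.094,0.1],[0,0,0,0,-0.002,0.094,0.1],[0,0,0,0,-0.002,0.094,-0.1],[0,0,0,0,-0.002,0.094,-0.3],[0,0,0,0,-0.002,0.094,-0.5],[0,0,0,0,-0.002,0.094,-0.8],[0,0,0,0,-0.002,0.094,-1],[0,0,0,0,-0.002,0.094,-1],[0,0,0,0,-0.002,0.094,-1]]' 70
```

```text
clock: 3.05
tool_pos: [516.5, -199.8, 23.4]
tcp_rot: [3.138, -0.003, 0.262]
force: [-1.2, 0.2, 6.7]
width: 0.279
grip_force: 68.5
```

```bash
python3 -m crank '[[0,0,0,0,0,-0.01,-1],[0,0,0,0,0,-0.03,-1],[0,0,0,0,0,-0.06,-1],[0,0,0,0,0,-0.1,-1],[0,0,0,0,0,-0.14,-1],[0,0,0,0,0,-0.18,-1],[0,0,0,0,0,-0.2,-1],[0,0,0,0,0,-0.2,-1],[0,0,0,0,0,-0.2,-1]]' 90
python3 - <<'E'
from h import *
m=camera_model("wrist");a=camera("wrist")
cv2.imwrite("pics/w3.png",a[:,:,::-1])
for i in range(3):
  camera("wrist");o=get_obs();print(o["tool_pos"],o["tcp_rot"],o["force"],o["width"],o["wrist_torque"])
p=o["tool_pos"];t=R.from_euler("xyz",o["tcp_rot"]).as_matrix()
# tube ends in tool frame, at grasp height
k=brass(a);e,s=rect(k);print(e,s);w=p2w(m,e,p[2]+19+8,True);print(((w-p)@t).round(1))
# rotate to fixture
yaw=np.radians(6.1);ex=np.array([np.cos(yaw),np.sin(yaw),0])
seat=np.array([554.6,132.1,0])+8*ex
tgt=seat+15*ex;tgt[2]=p[2]
print(tgt,(t.T@(tgt-p)/750).round(4))
E
```

```text
clock: 3.95
tool_pos: [514.7, -198.8, 169.4]
tcp_rot: [-3.141, 0.001, 0.262]
force: [-0.0, 0.2, -6.0]
width: 0.277
grip_force: 88.5
[ 514.17933864 -198.54987007  167.9641645 ] [-3.13898961e+00  3.10643917e-03  2.61875483e-01] [-0.39225076 -0.23740121 -4.43211997] 0.2755672806826892 [-0.01170208 -0.03072172  0.00049422]
[ 514.18366837 -198.56537806  168.00096148] [-3.13897163  0.00315715  0.26182121] [-0.58921421  0.23714482 -4.99989672] 0.27474053306840496 [ 0.04663804 -0.0180976   0.01288273]
[ 514.28726758 -198.60616689  168.30160755] [-3.13925933e+00  2.82177969e-03  2.61838741e-01] [ 0.84574358  0.17257281 -4.33147238] 0.2765815030520101 [-0.00529967  0.04746997  0.01582662]
[[278.  86.]
 [278. 369.]] 12509
[[ 89.2  -1.1 -27.2]
 [-43.1  -1.3 -26.9]]
[577.46977272 134.54407364 168.30160755] [ 1.964e-01 -4.073e-01  4.000e-04]
```

View pics/w3.png

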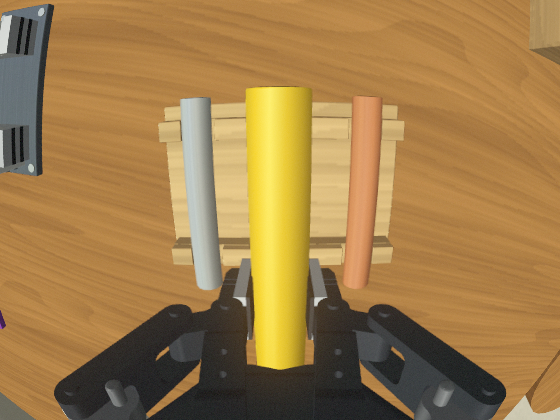

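The tube is held straight and near its middle: its far end is at tool x +89 mm. Next I'll go beside the fixture, already turned, to look at it without the tube in the way.

```bash
python3 -m crank '[[0,0,0.01,0.05,-0.06,0,-1],[0,0,0.049,0.196,-0.26,0,-1],[0,0,0.049,0.196,-0.26,0,-1],[0,0,0.049,0.196,-0.26,0,-1],[0,0,0.049,0.196,-0.26,0,-1],[0,0,0.049,0.196,-0.26,0,-1],[0,0,0.049,0.196,-0.26,0,-1],[0,0,0.049,0.196,-0.26,0,-1],[0,0,0.049,0.196,-0.26,0,-1]]'
python3 - <<'E'
from h import *
m=camera_model("wrist");camera("wrist");m=camera_model("wrist");a=camera("wrist")
cv2.imwrite("pics/w4.png",a[:,:,::-1]);o=get_obs();print(o["tool_pos"],o["tcp_rot"],o["width"])
np.save("w4.npy",m["world_to_cam"])
E
```

```text
clock: 5.05
tool_pos: [606.2, 26.1, 170.2]
tcp_rot: [3.141, 0.001, 0.106]
force: [-0.0, -0.7, -4.6]
width: 0.276
grip_force: 89.2
[606.35342601  26.22221184 170.57792932] [ 3.14148649e+00 -2.18287849e-05  1.06088549e-01] 0.2735995798847241
```

View pics/w4.png

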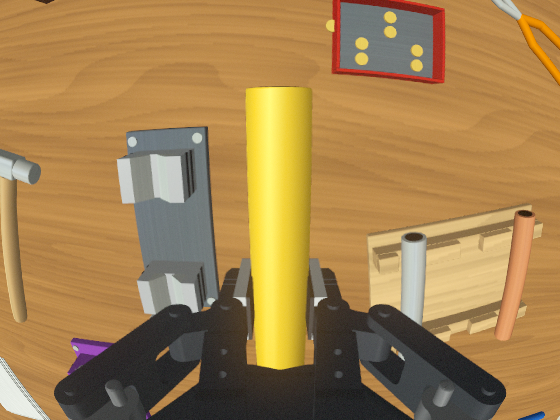

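This shows the fixture clearly: plate corners at about (126,131) and (207,126), and its right edge running to (217,305). I'll zoom in to read exact points.

Run:
```python
import cv2
a=cv2.imread("pics/w4.png");cv2.imwrite("pics/c4.png",cv2.resize(a[118:318,105:255],None,fx=3,fy=3,interpolation=cv2.INTER_CUBIC))
```

```text
(no output)
```

View pics/c4.png

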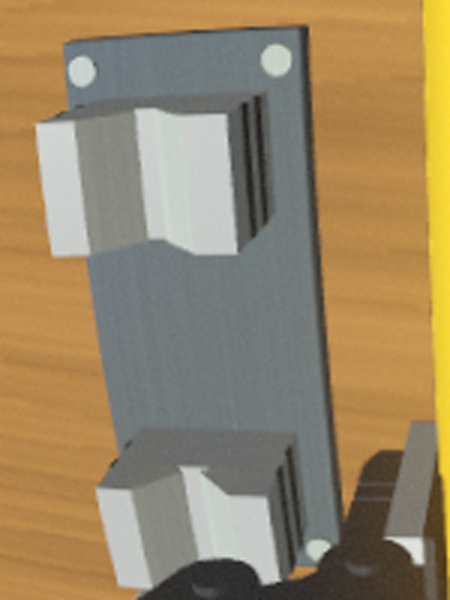

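Run:
```python
from h import *
from scipy.optimize import least_squares
m=camera_model("wrist");m["world_to_cam"]=np.load("w4.npy")
D=[(64,43,100,42,12),(304,29,100,-42,12),(36,122,80,30,57),(228,113,80,-30,57),(52,256,40,30,57),(238,255,40,-30,57),(76,121,80,17,57),(91,253,40,17,57),(178,113,80,-17,57),(196,255,40,-17,57),(97,489,-40,30,57),(268,495,-40,-30,57),(133,489,-40,17,57),(228,495,-40,-17,57)]
D=np.array(D,float);uv=D[:,:2]/3+[105,118]
def f(p):
    c,s=np.cos(p[2]),np.sin(p[2]);W=np.c_[p[0]+c*D[:,2]-s*D[:,3],p[1]+s*D[:,2]+c*D[:,3],D[:,4]]
    return (w2p(m,W,True)-uv)
r=least_squares(lambda p:f(p).ravel(),[554,131,.107],loss="soft_l1");p=r.x
print(p,np.degrees(p[2]),f(p).round(1).tolist())
o=get_obs();t=R.from_euler("xyz",o["tcp_rot"]).as_matrix();pos=o["tool_pos"]
for P in (p,[554,131,p[2]]):
    ex=np.array([np.cos(P[2]),np.sin(P[2]),0]);s=np.array([P[0],P[1],0])+8*ex+12*ex;s[2]=pos[2]
    print(s,(t.T@(s-pos)/750).round(4))
print("yaw tool",np.degrees(np.arctan2(t[1,0],t[0,0])))
```

```text
[5.56093704e+02 1.33115076e+02 1.10280653e-01] 6.318615965451381 [[-0.7, -0.1], [-0.8, -0.6], [0.3, 0.7], [-0.2, 0.5], [0.5, -0.3], [0.2, -0.6], [-0.1, 0.2], [0.1, 0.6], [1.8, 1.1], [0.1, -0.4], [-0.2, -0.8], [-0.2, 0.1], [-0.5, -0.1], [0.2, -0.4]]
[575.97220941 135.31622122 170.57792932] [-0.0249 -0.1489 -0.    ]
[573.87850498 133.20114506 170.57792932] [-0.028  -0.1464 -0.    ]
yaw tool 6.078426090252896
```

The wrist fit agrees with the top camera: (556,133), yaw 6.3°, with residuals mostly under 1 px. I'll move above the groove, 12 mm clear of the stop, and lower to just above the Vs.

```bash
python3 -m crank '[[0,0,-0.001,-0.026,-0.06,0,-1],[0,0,-0.001,-0.026,-0.12,0,-1],[0,0,-0.001,-0.026,-0.148,0,-1],[0,0,-0.001,-0.026,-0.148,0,-1],[0,0,-0.001,-0.026,-0.148,0.04,-1],[0,0,-0.001,-0.026,-0.148,0.08,-1],[0,0,-0.001,-0.026,-0.148,0.12,-1],[0,0,-0.001,-0.026,-0.148,0.145,-1],[0,0,-0.001,-0.026,-0.148,0.145,-1],[0,0,-0.001,-0.026,-0.148,0.145,-1]]'
python3 - <<'E'
from h import *
m=camera_model("wrist");a=camera("wrist");b=camera("side")
c=np.hstack([cv2.resize(a[80:380,130:430],(600,600))[:, :], np.zeros((600,1,3),np.uint8)])
s=cv2.resize(b[165:245,225:325],(500,400),interpolation=cv2.INTER_CUBIC)
w=cv2.resize(a[60:300,140:420],(467,400))
cv2.imwrite("pics/w5.png",cv2.resize(np.hstack([w,s])[:,:,::-1],(798,330)));o=get_obs();print(o["tool_pos"],o["tcp_rot"],o["force"],o["wrist_torque"])
E
```

```text
clock: 6.15
tool_pos: [575.5, 134.7, 62.3]
tcp_rot: [3.141, -0.0, 0.11]
force: [0.2, 0.1, -4.4]
width: 0.277
grip_force: 89.8
[576.48319417 135.27425774  64.08325744] [-3.14151482 -0.00345049  0.11020932] [-0.13279339  1.41373633 -5.210026  ] [-0.01690754 -0.02346567  0.01198854]
```

View pics/w5.png

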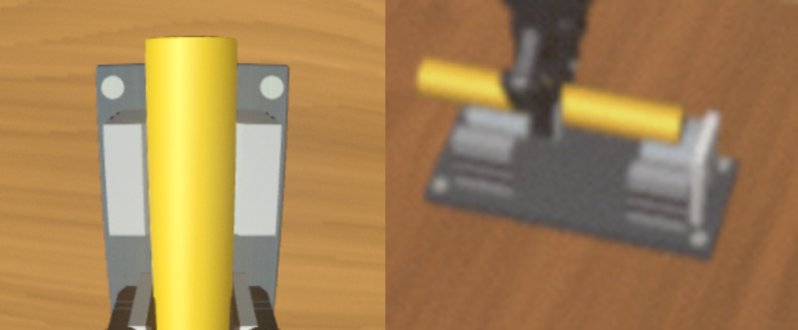

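The tube is centred over the Vs, with 41 px and 43 px of block showing on either side, and its end is clear of the stop. I'll lower it gently.

```bash
python3 -m crank '[[0,0,0,0,0,0.008,-1],[0,0,0,0,0,0.016,-1],[0,0,0,0,0,0.022,-1],[0,0,0,0,0,0.022,-1],[0,0,0,0,0,0.022,-1]]'; python3 -m crank '[[0,0,0,0,0,0.002,-1],[0,0,0,0,0,0.004,-1],[0,0,0,0,0,0.004,-1],[0,0,0,0,0,0.004,-1]]'
```

```text
clock: 6.75
tool_pos: [575.0, 135.7, 44.9]
tcp_rot: [3.142, 0.001, 0.111]
force: [0.4, -0.6, -4.1]
width: 0.273
grip_force: 89.8
clock: 7.15
tool_pos: [575.6, 135.6, 42.7]
tcp_rot: [3.141, -0.001, 0.111]
force: [-0.0, -1.1, -2.3]
width: 0.276
grip_force: 90.5
```

```bash
python3 -m crank '[[0,0,0,0,0,0.001,-1],[0,0,0,0,0,0.001,-1],[0,0,0,0,0,0.001,-1]]'; python3 -m crank '[[0,0,0,0,0,0.001,-1],[0,0,0,0,0,0.001,-1],[0,0,0,0,0,0.001,-1]]'; python3 -c "
from h import *
for i in range(3):camera('top');o=get_obs();print(o['tool_pos'],o['force'],o['wrist_torque'])"
```

```text
clock: 7.45
tool_pos: [575.7, 135.5, 42.5]
tcp_rot: [3.141, -0.001, 0.111]
force: [-1.5, -2.8, 4.3]
width: 0.274
grip_force: 90.6
clock: 7.75
tool_pos: [575.7, 135.4, 42.4]
tcp_rot: [3.141, -0.002, 0.111]
force: [-4.0, -3.7, 7.0]
width: 0.269
grip_force: 91.3
[575.72352146 135.4432597   42.43615832] [-2.40183401 -2.44093733  7.42255368] [-0.46814884  0.4754143  -0.08795159]
[575.72754684 135.44298704  42.46426928] [-3.50923599 -3.34356716  7.81063058] [-0.45004137  0.3879187  -0.06401818]
[575.72163688 135.40726839  42.42773104] [-3.40264391 -2.79233334  6.66369399] [-0.50445007  0.49540683 -0.00676608]
```

Both blocks are carrying load, since the moment is explained by lateral force alone. I'll ease off the down push, correct the small lateral offset (push is toward −y) and slide to the stop.

```bash
python3 -m crank '[[0,0,0,0,0.0005,-0.0012,-1],[0,0,0,0,0.0005,-0.0012,-1],[0,0,0,-0.002,0.0005,-0.0012,-1],[0,0,0,-0.004,0.0005,-0.0012,-1],[0,0,0,-0.006,0.0005,-0.0012,-1],[0,0,0,-0.008,0.0005,-0.0012,-1],[0,0,0,-0.010,0.0005,-0.0012,-1],[0,0,0,-0.010,0.0005,-0.0012,-1],[0,0,0,-0.010,0.0005,-0.0012,-1]]'; python3 -c "
from h import *
camera('top');o=get_obs();print(o['tool_pos'],o['force'],o['wrist_torque'])"
```

```text
clock: 8.8
tool_pos: [569.1, 134.4, 42.2]
tcp_rot: [3.141, -0.003, 0.11]
force: [4.2, -2.1, 1.4]
width: 0.277
grip_force: 90.5
[569.07468831 134.33533397  42.12306608] [ 5.8234032  -1.36982206  1.23694291] [-0.21948375 -0.84256261 -0.27657817]
```

```bash
python3 -m crank '[[0,0,0,-0.001,0,0,-1],[0,0,0,-0.002,0,0,-1],[0,0,0,-0.002,0,0,-1]]'; python3 -m crank '[[0,0,0,-0.001,0,0,-1],[0,0,0,-0.002,0,0,-1],[0,0,0,-0.002,0,0,-1]]'
```

```text
clock: 9.15
tool_pos: [567.7, 134.2, 42.2]
tcp_rot: [3.141, -0.004, 0.11]
force: [5.9, -2.7, 1.7]
width: 0.274
grip_force: 90.5
clock: 9.45
tool_pos: [566.2, 134.0, 42.1]
tcp_rot: [3.141, -0.004, 0.11]
force: [6.0, -2.1, 1.2]
width: 0.277
grip_force: 90.5
```

Still sliding, with steady friction of about 6 N. I'll continue.

```bash
python3 -m crank '[[0,0,0,-0.001,0,0,-1],[0,0,0,-0.002,0,0,-1],[0,0,0,-0.002,0,0,-1]]'; python3 -m crank '[[0,0,0,-0.001,0,0,-1],[0,0,0,-0.002,0,0,-1],[0,0,0,-0.002,0,0,-1]]'; python3 -c "
from h import *
camera('top');o=get_obs();print(o['tool_pos'],o['force'],o['wrist_torque'])"
```

```text
clock: 9.75
tool_pos: [564.7, 133.9, 42.1]
tcp_rot: [3.141, -0.004, 0.11]
force: [5.0, -1.7, 2.1]
width: 0.274
grip_force: 90.5
clock: 10.05
tool_pos: [564.4, 133.8, 42.2]
tcp_rot: [3.141, -0.007, 0.11]
force: [11.0, -2.0, -2.4]
width: 0.275
grip_force: 90.3
[564.40217606 133.82708612  42.1721769 ] [10.85284193 -1.30910228 -2.54504459] [-0.1504943  -1.66900774 -0.19891495]
```

The tube butted at x = 564.4: the axial force has jumped to 11 N and the motion has stopped. Now I'll press down, ease off the axial push slightly and cancel the slight pitch.

```bash
python3 -m crank '[[0,-0.001,0,0.0004,0.0004,0.001,-1],[0,-0.002,0,0.0004,0.0004,0.002,-1],[0,-0.002,0,0.0004,0.0004,0.002,-1],[0,-0.002,0,0.0004,0.0004,0.002,-1]]';  python3 -c "
from h import *
for i in range(3):camera('top');o=get_obs();print(o['tool_pos'],o['tcp_rot'],o['force'],o['wrist_torque'])"
```

```text
clock: 10.5
tool_pos: [564.3, 133.8, 42.1]
tcp_rot: [-3.141, 0.0, 0.111]
force: [5.1, -1.0, 5.7]
width: 0.279
grip_force: 91.0
[564.32137402 133.82140565  42.09746621] [-3.14129405e+00  3.48005596e-04  1.10582611e-01] [ 5.14271703 -1.06825343  5.8080139 ] [-0.16126378 -0.85736995 -0.21824709]
[564.32923609 133.79639414  42.11755679] [-3.14130943e+00  3.08825861e-04  1.10529297e-01] [ 5.1421096  -1.14095808  5.63695556] [-0.14903133 -0.80739221 -0.22483723]
[564.33872943 133.8154892   42.10995658] [-3.14130728e+00  2.71404112e-04  1.10621030e-01] [ 4.98331304 -0.90518145  6.0735377 ] [-0.11397216 -0.82082022 -0.23376758]
```

```bash
python3 -m crank '[[0,0,0,-0.0003,0.0002,0.001,-1],[0,0,0,-0.0003,0.0002,0.002,-1],[0,0,0,-0.0003,0.0002,0.002,-1],[0,0,0,-0.0003,0.0002,0.002,-1]]';  python3 -c "
from h import *
for i in range(3):camera('top');o=get_obs();print(o['tool_pos'],o['tcp_rot'],o['force'],o['wrist_torque'])"
```

```text
clock: 11.05
tool_pos: [564.4, 133.8, 42.0]
tcp_rot: [-3.141, -0.001, 0.111]
force: [2.5, -1.3, 11.1]
width: 0.276
grip_force: 91.7
[564.36155409 133.85166755  42.0447045 ] [-3.14102416e+00 -8.08432080e-04  1.10691427e-01] [ 2.0819396  -1.74222367 11.2709881 ] [-0.20061474 -0.40053868 -0.29838691]
[564.37202859 133.84293891  42.06072216] [-3.14103079e+00 -8.33368079e-04  1.10670662e-01] [ 2.10254272 -1.54689156 11.90428034] [-0.14763206 -0.39986381 -0.26146381]
[564.35926437 133.83481233  42.05523337] [-3.14101967e+00 -7.94837463e-04  1.10679069e-01] [ 2.66668047 -1.28944457 12.32214311] [-0.14285999 -0.39244582 -0.25752506]
```

```bash
python3 -m crank '[[0,0,0.001,-0.0008,0.0002,0.0004,-1],[0,0,0.001,-0.0008,0.0002,0.0008,-1],[0,0,0.001,-0.0008,0.0002,0.0008,-1],[0,0,0.001,-0.0008,0.0002,0.0008,-1]]';  python3 -c "
from h import *
for i in range(3):camera('top');o=get_obs();print(o['tool_pos'],o['tcp_rot'],o['force'],o['wrist_torque'])"
```

```text
clock: 11.6
tool_pos: [564.4, 133.7, 41.9]
tcp_rot: [-3.141, -0.002, 0.108]
force: [3.4, -1.7, 12.3]
width: 0.273
grip_force: 91.7
[564.40432367 133.70200876  41.93823872] [-3.14098595e+00 -2.49490719e-03  1.07698420e-01] [ 3.14080158 -0.86128403 11.34201051] [-0.11456186 -0.63449375 -0.16354415]
[564.37388582 133.69236989  41.87593851] [-3.14099517e+00 -2.36245107e-03  1.07684270e-01] [ 3.89530229 -1.16986455 12.73691231] [-0.12128749 -0.62131779 -0.13413442]
[564.40538829 133.71103862  41.92606999] [-3.14097328e+00 -2.47284366e-03  1.07712368e-01] [ 4.40419874 -1.33177539 12.7743922 ] [-0.12670921 -0.58753266 -0.12389086]
```

```bash
python3 -m crank '[[0,-0.0006,0.0006,-0.0003,0.0001,0.0004,-1],[0,-0.0006,0.0006,-0.0003,0.0001,0.0007,-1],[0,-0.0006,0.0006,-0.0003,0.0001,0.0007,-1],[0,-0.0006,0.0006,-0.0003,0.0001,0.0007,-1],[0,-0.0006,0.0006,-0.0003,0.0001,0.0007,-1]]';  python3 - <<'E'
from h import *
for i in range(4):
  b=camera('side');o=get_obs();print(o['tool_pos'],o['tcp_rot'],o['force'],o['wrist_torque'])
a=camera('wrist')
s=cv2.resize(b[165:245,225:325],(500,400),interpolation=cv2.INTER_CUBIC)
w=cv2.resize(a[60:300,140:420],(467,400))
cv2.imwrite("pics/w6.png",cv2.resize(np.hstack([w,s])[:,:,::-1],(798,330)))
E
```

```text
clock: 12.25
tool_pos: [564.4, 133.7, 41.9]
tcp_rot: [-3.141, -0.001, 0.106]
force: [3.6, -1.1, 14.4]
width: 0.276
grip_force: 91.9
[564.36766798 133.67977852  41.8688762 ] [-3.14090217e+00 -1.15936478e-03  1.06056106e-01] [ 2.5378555  -0.67971195 13.91890566] [-0.07917774 -0.5493807  -0.09647341]
[564.35822718 133.70745168  41.87796234] [-3.14090271e+00 -1.21028419e-03  1.06108021e-01] [ 3.27368799 -1.33715723 15.09753659] [-0.07195069 -0.5354113  -0.01163679]
[564.36468755 133.6898807   41.89303676] [-3.14085678e+00 -1.20336085e-03  1.06017670e-01] [ 3.02366297 -0.7183655  14.61594076] [-0.10343184 -0.51825972 -0.01246513]
[564.37815806 133.72803331  41.89777573] [-3.14087351e+00 -1.24942365e-03  1.06100456e-01] [ 2.57980536 -1.00013986 15.20714985] [-0.11428163 -0.54226942 -0.04996767]
```

View pics/w6.png

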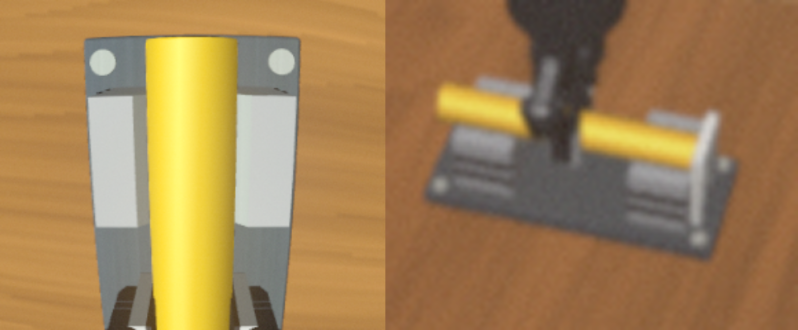

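The tube sits in both Vs with its end on the stop face. The push is steady at about 15 N with only small side forces and moments.

```bash
python3 -c "
from rig import *
print(hand_in())"
```

```text
the job is handed in; nothing more can be done
None
```

The brass tube is in both V-blocks with its end against the stop, still held and pressed down at about 15 N; I handed the job in at about 12.5 s, and no verdict came back.

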